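# Hold a tea glass on the glass rinser

### The job

Pick up the small tea glass that lies on its side on the wooden rest, turn it mouth down and lower it, centred and upright, over the nozzle of the glass rinser. Push the rinser's sprung plate down with the glass to about half of its travel (8 mm of 16), never to the bottom, and keep it there for at least three seconds with your fingers off the rinser. Leave the other tableware alone, and finish while still holding the glass pressed down like this: do not let go.

Things in the scene. Friction and masses are not known exactly. Their poses are not given: they have to be found in the camera images.
- tea_glass: empty clear tea glass, 62 mm tall, 70 g (may vary by a third), tapered: outside diameter 37 mm at the base, 42 mm half way, 49 mm at the mouth; cavity 40 mm deep, 30 mm wide. Origin at the centre of its underside, z axis towards its mouth. Starts lying level on the wooden rest, axis 60 mm above the table, mouth away from the robot (15 to 55 deg right of +x)
- glass_mouth (a point): centre of the tea glass's mouth, in the rim plane, 62 mm from its underside
- glass_middle (a point): point on the tea glass's axis half way up, 31 mm from its underside; a good place to grip across (42 mm wide)
- glass_rest: fixed low wooden rest under the lying glass: foot 84 x 44 x 10 mm with two narrow V saddles 46 mm apart that reach 25 mm sideways of its centre line and no higher than 51 mm, so that fingers can close on both sides of the glass between them. Origin under its centre on the table, x axis along the lying glass towards the mouth, z up
- rinser: fixed glass rinser on the table: square stainless case 136 x 136 mm, top of the case 28 mm above the table, with a small brass inlet on one side, a thin upright nozzle in the middle and a round sprung plate round the nozzle. Origin under its centre on the table, z up
- nozzle_tip (a point): top of the fixed upright nozzle (10 mm diameter), on the rinser's axis 70 mm above the table, 20 mm above the unpressed plate
- plate_top (a point): centre of the top face of the round press plate (84 mm diameter, flat), on the rinser's axis; 50 mm above the table when not pressed; it goes down with the plate
- press_plate (a joint): travel of the sprung press plate straight down in m: 0 unpressed, 0.016 at the bottom stop. The spring needs about 2 N to start and 0.5 N more for each mm: about 6 N at 8 mm and 10 N at the bottom; it springs back when released
- rice_bowl: bystander: small beige bowl, 106 mm wide, 42 mm high, beyond the rest; origin at the centre of its underside
- pepper_shaker: bystander: glass shaker with a round lid, 58 mm wide, 89 mm high, at the far side of the table; origin at the centre of its underside
- wide_glass: bystander: clear tumbler, 84 mm wide, 89 mm high, between the rest and the rinser; origin at the centre of its underside

How it is judged:
By the outcome, as a careful person would: the job done as asked, in the order asked, and still so for the second after the job is handed in, while the arm keeps its last pose, push and grip.
It also fails if it takes over 48 s, if anything falls off the work surface, if the arm or the gripper's body presses on something with over 40 N, if the wrist force passes 120 N, or if a joint passes its speed limit or range.

### The arm

A 6-joint arm with a two-finger parallel gripper is mounted at the origin on the work surface; the furniture and walls round the work are solid. World frame = base frame: x ahead of the robot, y to its left, z up, the work surface at z = 0. Lengths are in mm, angles in rad, forces in N, time in s.
With the tool pointing down it reaches from about 275 to 825 mm from the base axis. Payload 4.9 kg.
Tool frame: the origin (TCP) lies at the very end of the fingers, on their centre line; the grasp point (between the pads) lies 19 mm behind it; z points along the fingers, y is the line along which they close (so a half turn about z gives the same grasp; the last joint's range is limited). The gripper opens to 85 mm and grips with 20 to 120 N. Pads are 22 mm wide; open, the fingers measure 114 mm over their backs; the gripper's body (76 mm by 85 mm) begins 54 mm behind the grasp point. The pads swing forward as they close: fully open they stand 13 mm farther back than shut.
Start: joints at [1.054, 0.326, -0.193, 1.052, 0, 1.437], TCP at [205.432, 510.212, 231.281] pointing down, gripper open.
Joint ranges: [-2.65, 2.65], [-0.97, 1.79], [-1.3, 1.35], [-1.93, 2.1], [-1.47, 1.37], [-3.14, 3.14]. Speed limits (rad/s): [2.57, 2.57, 3.14, 3.14, 3.14, 3.14].

### API

Orientations are given as a unit quaternion [w, x, y, z].
In Python, from plant import r gives the robot as it stands.
- The arm moves only by the tool arm_command, never from a script. Its argument "plan" is a list of rows, each an object with "dp": the shift along the tool's x, y, z in m, a list of three; "twist": the turn about the tool's z in degrees; "claw": the opening, from 0 (shut) to 1 (fully open). In form: [{"dp": [tx, ty, tz], "twist": twist, "claw": claw}, ...]. A call has 1 to 8 rows; each row shifts and turns the commanded pose from where the row before left it, along the tool's axes as they then stand; what a row does not reach is not made up. A row lasts 1/12 s, in which the tool goes at most 41.7 mm and 7.16 degrees, less where a joint would pass 70% of its speed; a pose out of reach is approached as far as the arm can. A call with a gripper value outside its range is refused whole. The fingers move at their own pace and stop on an object; the grip force is fixed at half the most. Time passes only in rows, so rows that do not move let the fingers close. It gives the time, the measured TCP pose, the force, the opening and the grip force at its end, in the units of the state.
- r.state(): the state, without advancing time (a new reading comes with each control period).
- r.get_image(name): name is "scene" or "top" or "wrist"; returns a dict with "img" (384x512x3 uint8, red, green, blue), "camera_matrix" (3x3 intrinsics, pixels), "dist" ([k1, k2, p1, p2, k3] as OpenCV has them; the pictures are not rectified), "world_from_camera" (4x4, takes a point from camera to world coordinates). Camera axes: x right, y down, z forward; pixel columns grow to the right and rows downward; lengths in mm; the calibration is good to about 2 mm. A picture is of the moment at which its call begins. There is no depth.
- r.sign_off(): hands the job in; it is judged then, once.
Trained networks look in the newest picture that a camera, given by its name, has taken for a name from the list of things; names that differ only in an ending like _2 or _b are one class to them, and where a whole thing is asked for, a point or a joint stands for the part that bears it (a point fixed in the world has none). Each returns a list of dicts, best first, with "p" (0 to 1); they miss things now and then, are a little off and sometimes report something else, mostly with a low value. They report only what shows in the picture. A call takes as long as a camera call.
- r.recognise(camera, query): "box" ([centre column, centre row, width, height] in pixels, round what is visible of it).
- r.trace(camera, query): "mask" (384x512 bool, what is visible of it) and "box" ([centre column, centre row, width, height] in pixels, round what is visible of it).
- r.mark_of(camera, query): "point" ([row, column] in pixels: a listed point, or the origin of a listed thing).
The state is a dict: "time_s": time; "joint_positions": joint angles; "qvel": joint speeds; "joint_efforts": joint torques, N m; "position": TCP position; "orientation": TCP orientation; "wrist_force": force on the tool from outside, world axes, zero at the start; "moment": the same for the moment, N m; "grip_width": finger opening in mm; "gripper_force": force on a finger pad.
Only numpy, scipy, OpenCV 4.12 (cv2) and the standard library are available. Lean on these libraries where they do the work, as an engineer would, in place of code of your own. Each camera call takes 0.05 s, during which the arm holds its last target. There are 200 camera calls.

## Working session

There is one attempt and no reset: what is moved stays moved. The work goes in short steps, Python scripts to look and compute and a tool call to move; the robot and the scene stay as the last step left them, time stands still between calls to the robot, and variables do not carry over. Pictures are saved under pics/ and viewed, at most 10 in all, crops included, and the job is handed in when it is done.

Besides the shell and the picture viewer there is one more tool, called after ">>>" by a JSON object that holds its "name" and its "arguments". arm_command: Moves the arm, as the interface text tells. Its arguments: {"type":"object","properties":{"plan":{"type":"array"}},"required":["plan"]}

```bash
ls; mkdir -p pics; cat > h.py <<'E'
import numpy as np, cv2
from scipy.spatial.transform import Rotation as R
from plant import r
def cam(n):
    d=r.get_image(n); return d
def proj(d,P):
    T=np.linalg.inv(np.array(d["world_from_camera"])); 
    P=np.atleast_2d(P).astype(float)
    rv=cv2.Rodrigues(T[:3,:3])[0]
    return cv2.projectPoints(P,rv,T[:3,3],np.array(d["camera_matrix"],float),np.array(d["dist"],float))[0][:,0]
def ray(d,uv):
    T=np.array(d["world_from_camera"])
    x=cv2.undistortPoints(np.array([[uv]],float),np.array(d["camera_matrix"],float),np.array(d["dist"],float))[0,0]
    v=T[:3,:3]@np.array([x[0],x[1],1]); return T[:3,3],v/np.linalg.norm(v)
def onz(d,uv,z):
    o,v=ray(d,uv); return o+v*(z-o[2])/v[2]
def tri(rs):
    A=np.zeros((3,3));b=np.zeros(3)
    for o,v in rs:
        M=np.eye(3)-np.outer(v,v);A+=M;b+=M@o
    return np.linalg.solve(A,b)
def Rq(q): return R.from_quat([q[1],q[2],q[3],q[0]])
E
python3 - <<'E'
from h import *
D={}
for n in("scene","top","wrist"):
    D[n]=cam(n); cv2.imwrite(f"pics/{n}0.png",D[n]["img"][:,:,::-1])
    print(n,np.round(D[n]["world_from_camera"],2)[:3].tolist())
Z={"glass_mouth":60,"glass_middle":60,"tea_glass":60,"glass_rest":0,"rinser":0,"nozzle_tip":70,"plate_top":50,"rice_bowl":0,"pepper_shaker":0,"wide_glass":0}
for k,z in Z.items():
    for n in D:
        for m in r.mark_of(n,k)[:2]:
            p=m["point"]; print(k,n,round(m["p"],2),np.round(p,1),np.round(onz(D[n],(p[1],p[0]),z),1))
s=r.state();print(s)
im=np.hstack([cv2.resize(D[n]["img"][:,:,::-1],(400,300)) for n in ("scene","top")])
cv2.imwrite("pics/both.png",im)
E
```

```text
pics
scene [[0.61, -0.56, 0.55, -59.71], [-0.79, -0.44, 0.43, -579.03], [-0.0, -0.7, -0.71, 884.58]]
top [[0.01, -1.0, 0.07, 499.88], [-1.0, -0.01, -0.02, -86.19], [0.02, -0.07, -1.0, 1269.18]]
wrist [[0.37, 0.88, 0.3, 129.19], [0.93, -0.35, -0.12, 540.98], [-0.0, 0.32, -0.95, 372.29]]
glass_mouth scene 0.66 [264.5 324. ] [ 501.4 -338.9   60. ]
glass_mouth top 0.58 [225.5 339.3] [ 490.4 -337.9   60. ]
glass_middle scene 0.65 [269.9 309.8] [ 469.5 -321.4   60. ]
glass_middle top 0.81 [230.1 331.6] [ 476.5 -315.1   60. ]
tea_glass scene 0.59 [174.1 197.8] [547.6  89.9  60. ]
tea_glass top 0.75 [239.7 327.4] [ 448.2 -302.6   60. ]
glass_rest scene 0.88 [283.4 306.5] [ 471.3 -317.5    0. ]
glass_rest top 0.5 [232.7 333.9] [ 467.4 -333.6    0. ]
rinser scene 0.55 [173.4 195.3] [589.5 146.4   0. ]
rinser top 0.76 [191.7 176.7] [588.1 155.3   0. ]
nozzle_tip scene 0.81 [155.5 189.9] [583. 152.  70.]
nozzle_tip scene 0.64 [159.7 193.3] [575.7 132.   70. ]
nozzle_tip top 0.97 [187.6 173.4] [595.2 151.9  70. ]
plate_top scene 0.71 [158.5 194.4] [597.  150.5  50. ]
plate_top top 0.71 [188.2 177
[... 504 characters left out ...]
nt_positions': array([ 1.05382192e+00,  3.26172733e-01, -1.92601564e-01,  1.05203225e+00,
        2.75393253e-05,  1.43659557e+00]), 'qvel': array([ 0.00073516,  0.00151987,  0.00057684,  0.00052635, -0.00154272,
       -0.00011977]), 'joint_efforts': array([-2.37315842e-03, -4.43319476e+01,  2.62748730e+01,  1.38882635e-03,
       -2.42163401e-05, -7.81231762e-06]), 'position': array([205.40688024, 510.20991748, 231.29510342]), 'orientation': array([-1.46804291e-05,  1.90220581e-01,  9.81741376e-01, -4.36120613e-07]), 'wrist_force': array([ 0.07712171, -0.02580167, -0.0684309 ]), 'moment': array([-0.02563427, -0.05131106,  0.01601699]), 'gripper_force': 0.0, 'grip_width': 85.36789529799974}
```

View pics/both.png

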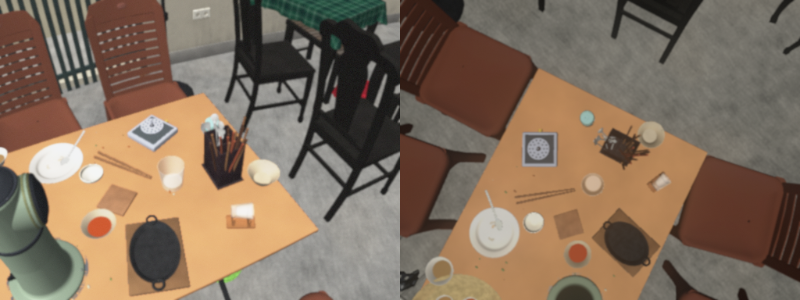

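```bash
python3 -c "
import plant;print([x for x in dir(plant.r) if x[0]!='_'])"
```

```text
['MotionError', 'get_image', 'mark_of', 'recognise', 'sign_off', 'state', 'trace']
```

The views show the table with the rinser top left (full top image ≈ (177,190)) and the tea glass on its rest at about (310,270) in the scene image. The bowl is beyond the rest and the wide glass lies between rest and rinser. Moves can't command a tilt, so I'll check how the arm behaves at its reach limit in free air.

>>> {"name": "arm_command", "arguments": {"plan": [{"dp": [0,0,-0.041],"twist": 2,"claw": 1},{"dp": [0,0,-0.041],"twist": 2,"claw": 1},{"dp": [0,0,-0.041],"twist": 2,"claw": 1},{"dp": [0,0,-0.041],"twist": 2,"claw": 1},{"dp": [0,0,-0.041],"twist": 2,"claw": 1},{"dp": [0,0,-0.041],"twist": 2,"claw": 1},{"dp": [0,0,-0.041],"twist": 2,"claw": 1},{"dp": [0,0,-0.041],"twist": 2,"claw": 1}]}}

```text
time_s: 2.32
position: [205.0, 509.6, 560.5]
orientation: [0.0, 0.325, 0.946, 0.001]
wrist_force: [1.0, 0.7, 0.8]
grip_width: 85.4
gripper_force: 0.0
```

>>> {"name": "arm_command", "arguments": {"plan": [{"dp": [0,0,-0.041],"twist": 0,"claw": 1},{"dp": [0,0,-0.041],"twist": 0,"claw": 1},{"dp": [0,0,-0.041],"twist": 0,"claw": 1},{"dp": [0,0,-0.041],"twist": 0,"claw": 1},{"dp": [0,0,-0.041],"twist": 0,"claw": 1},{"dp": [0,0,-0.041],"twist": 0,"claw": 1},{"dp": [0,0,-0.041],"twist": 0,"claw": 1},{"dp": [0,0,-0.041],"twist": 0,"claw": 1}]}}

```text
time_s: 2.98
position: [173.4, 434.8, 697.7]
orientation: [0.014, 0.323, 0.942, 0.088]
wrist_force: [0.3, 0.2, -0.0]
grip_width: 85.6
gripper_force: 0.0
```

```bash
python3 - <<'E'
from h import *
s=r.state();print(s['time_s'],s['joint_positions'].round(3),s['position'].round(1),s['orientation'].round(4));print(Rq(s['orientation']).as_matrix().round(3))
E
```

```text
2.9833 [1.026 0.257 0.968 2.104 0.011 1.688] [173.4 434.8 697.7] [0.0137 0.3232 0.9421 0.088 ]
[[-0.791  0.607  0.083]
 [ 0.611  0.776  0.157]
 [ 0.031  0.175 -0.984]]
```

>>> {"name": "arm_command", "arguments": {"plan": [{"dp": [0,0.015,-0.038],"twist": 0,"claw": 1},{"dp": [0,0.015,-0.038],"twist": 0,"claw": 1},{"dp": [0,0.015,-0.038],"twist": 0,"claw": 1},{"dp": [0,0.015,-0.038],"twist": 0,"claw": 1},{"dp": [0,0.015,-0.038],"twist": 0,"claw": 1},{"dp": [0,0.015,-0.038],"twist": 0,"claw": 1},{"dp": [0,0.015,-0.038],"twist": 0,"claw": 1},{"dp": [0,0.015,-0.038],"twist": 0,"claw": 1}]}}

```text
time_s: 3.65
position: [184.4, 407.0, 784.0]
orientation: [0.037, 0.318, 0.926, 0.199]
wrist_force: [-0.5, -0.8, -0.1]
grip_width: 85.4
gripper_force: 0.0
```

```bash
cat > st.py <<'E'
from h import *
s=r.state();M=Rq(s['orientation']).as_matrix();p=s['position'];q=s['joint_positions']
print(round(s['time_s'],2),q.round(3),p.round(1),'r',np.hypot(*p[:2]).round(),'tilt',np.degrees(np.arccos(-M[2,2])).round(2),'sum',np.degrees(np.pi/2-(q[1]-q[2]+q[3])).round(1),'z az',np.degrees(np.arctan2(M[1,2],M[0,2])).round(1));print(M.round(3),s['wrist_force'].round(1),s['grip_width'].round(1))
E
python3 st.py
```

```text
3.65 [0.951 0.182 1.121 2.104 0.042 1.622] [184.4 407.  784. ] r 447.0 tilt 23.4 sum 23.3 z az 60.5Traceback (most recent call last):
  File "st.py", line 3, in <module>
    print(round(s['time_s'],2),q.round(3),p.round(1),'r',np.hypot(*p[:2]).round(),'tilt',np.degrees(np.arccos(-M[2,2])).round(2),'sum',np.degrees(np.pi/2-(q[1]-q[2]+q[3])).round(1),'z az',np.degrees(np.arctan2(M[1,2],M[0,2])).round(1));print(M.round(3),s['wrist_force'].round(1),s['grip_width'].round(1))
                                                                                                                                                                                                                                                                                       ^^^^^^^^^^^^^^^^^^^^^
AttributeError: 'float' object has no attribute 'round'
```

```bash
sed -i "s/s\['grip_width'\].round(1)/s['grip_width']/" st.py
cat >> h.py <<'E'
def go(*W,twist=0):
    s=r.state();M=Rq(s['orientation']).as_matrix();p=s['position']
    for w in W:
        d=M.T@(np.array(w)-p);n=max(1,int(np.ceil(np.linalg.norm(d)/41.5)));print(w,n,'rows dp',(d/n/1000).round(4).tolist());p=np.array(w)
E
python3 st.py; python3 -c "
from h import *
go((400,80,600),(400,-80,560),(200,-400,560))"
```

```text
3.65 [0.951 0.182 1.121 2.104 0.042 1.622] [184.4 407.  784. ] r 447.0 tilt 23.4 sum 23.3 z az 60.5
[[-0.795  0.575  0.195]
 [ 0.604  0.718  0.346]
 [ 0.059  0.393 -0.918]] [-0.5 -0.8 -0.1] 85.37500681865599
(400, 80, 600) 11 rows dp [-0.0345, -0.0166, 0.0089]
(400, -80, 560) 4 rows dp [-0.0248, -0.0326, -0.0047]
(200, -400, 560) 10 rows dp [-0.0034, -0.0345, -0.015]
```

>>> {"name": "arm_command", "arguments": {"plan": [{"dp": [-0.0345,-0.0166,0.0089],"twist": 0,"claw": 1},{"dp": [-0.0345,-0.0166,0.0089],"twist": 0,"claw": 1},{"dp": [-0.0345,-0.0166,0.0089],"twist": 0,"claw": 1},{"dp": [-0.0345,-0.0166,0.0089],"twist": 0,"claw": 1},{"dp": [-0.0345,-0.0166,0.0089],"twist": 0,"claw": 1},{"dp": [-0.0345,-0.0166,0.0089],"twist": 0,"claw": 1},{"dp": [-0.0345,-0.0166,0.0089],"twist": 0,"claw": 1},{"dp": [-0.0345,-0.0166,0.0089],"twist": 0,"claw": 1}]}}

```text
time_s: 4.32
position: [337.0, 174.6, 654.6]
orientation: [0.038, 0.318, 0.926, 0.199]
wrist_force: [0.4, 0.8, -0.6]
grip_width: 85.1
gripper_force: 0.0
```

>>> {"name": "arm_command", "arguments": {"plan": [{"dp": [-0.0345,-0.0166,0.0089],"twist": 0,"claw": 1},{"dp": [-0.0345,-0.0166,0.0089],"twist": 0,"claw": 1},{"dp": [-0.0345,-0.0166,0.0089],"twist": 0,"claw": 1},{"dp": [-0.0248,-0.0326,-0.0047],"twist": 0,"claw": 1},{"dp": [-0.0248,-0.0326,-0.0047],"twist": 0,"claw": 1},{"dp": [-0.0248,-0.0326,-0.0047],"twist": 0,"claw": 1},{"dp": [-0.0248,-0.0326,-0.0047],"twist": 0,"claw": 1},{"dp": [-0.0034,-0.0345,-0.015],"twist": 0,"claw": 1}]}}

```text
time_s: 4.98
position: [376.6, -108.1, 562.9]
orientation: [0.036, 0.319, 0.926, 0.199]
wrist_force: [0.7, -1.0, -0.5]
grip_width: 85.7
gripper_force: 0.0
```

```bash
python3 st.py; python3 -c "
from h import *
go((200,-400,560),(200,-400,800))"
```

```text
4.98 [-0.783  0.021  0.207  1.872  0.39  -0.144] [ 376.6 -108.1  562.9] r 392.0 tilt 23.28 sum -6.6 z az 60.8
[[-0.794  0.576  0.193]
 [ 0.604  0.718  0.345]
 [ 0.06   0.391 -0.919]] [ 0.7 -1.  -0.5] 85.684708615462
(200, -400, 560) 9 rows dp [-0.004, -0.0347, -0.0147]
(200, -400, 800) 6 rows dp [0.0024, 0.0156, -0.0367]
```

```bash
python3 -c "
from h import *
go((330,-240,620),(330,-240,1000))"
```

```text
(330, -240, 620) 4 rows dp [-0.0098, -0.0248, -0.0267]
(330, -240, 1000) 10 rows dp [0.0023, 0.0148, -0.0349]
```

>>> {"name": "arm_command", "arguments": {"plan": [{"dp": [-0.0098,-0.0248,-0.0267],"twist": 0,"claw": 1},{"dp": [-0.0098,-0.0248,-0.0267],"twist": 0,"claw": 1},{"dp": [-0.0098,-0.0248,-0.0267],"twist": 0,"claw": 1},{"dp": [-0.0098,-0.0248,-0.0267],"twist": 0,"claw": 1},{"dp": [0.0025,0.016,-0.038],"twist": 0,"claw": 1},{"dp": [0.0025,0.016,-0.038],"twist": 0,"claw": 1},{"dp": [0.0025,0.016,-0.038],"twist": 0,"claw": 1},{"dp": [0.0025,0.016,-0.038],"twist": 0,"claw": 1}]}}

```text
time_s: 5.65
position: [345.5, -197.7, 655.6]
orientation: [0.087, 0.331, 0.926, 0.163]
wrist_force: [0.0, 0.7, 0.4]
grip_width: 85.1
gripper_force: 0.0
```

```bash
python3 st.py; python3 -c "
from h import *
p=r.state()['position']
go(p+np.array([0,0,330]))"
```

```text
5.65 [-0.995  0.108  0.579  2.103  0.365 -0.32 ] [ 345.5 -197.7  655.6] r 398.0 tilt 21.23 sum -3.6 z az 42.3
[[-0.766  0.584  0.268]
 [ 0.64   0.728  0.244]
 [-0.053  0.358 -0.932]] [0.  0.7 0.4] 85.11643061653223
[ 345.50699137 -197.65949194  985.64986445] 8 rows dp [-0.0022, 0.0148, -0.0385]
```

>>> {"name": "arm_command", "arguments": {"plan": [{"dp": [-0.0022,0.0148,-0.0385],"twist": 0,"claw": 1},{"dp": [-0.0022,0.0148,-0.0385],"twist": 0,"claw": 1},{"dp": [-0.0022,0.0148,-0.0385],"twist": 0,"claw": 1},{"dp": [-0.0022,0.0148,-0.0385],"twist": 0,"claw": 1},{"dp": [-0.0042,0.0138,-0.0385],"twist": 0,"claw": 1},{"dp": [-0.0042,0.0138,-0.0385],"twist": 0,"claw": 1},{"dp": [-0.0062,0.0128,-0.0385],"twist": 0,"claw": 1},{"dp": [-0.0062,0.0128,-0.0385],"twist": 0,"claw": 1}]}}

```text
time_s: 6.32
position: [379.0, -132.5, 756.7]
orientation: [0.184, 0.346, 0.913, 0.114]
wrist_force: [-0.7, -0.1, -0.6]
grip_width: 85.4
gripper_force: 0.0
```

```bash
python3 st.py; python3 -c "
from h import *
p=r.state()['position']
go(p+np.array([0,0,330]))
go(p+np.array([0.6,-.8,1.7])*165)"
```

```text
6.32 [-0.806  0.05   0.83   2.103  0.364 -0.035] [ 379.  -132.5  756.7] r 402.0 tilt 25.07 sum 14.2 z az 11.0
[[-0.692  0.59   0.416]
 [ 0.674  0.734  0.081]
 [-0.257  0.337 -0.906]] [-0.7 -0.1 -0.6] 85.38232753807863
[ 379.02490095 -132.50039864 1086.66002967] 8 rows dp [-0.0106, 0.0139, -0.0374]
[ 478.02490095 -264.50039864 1037.16002967] 8 rows dp [-0.0287, 0.007, -0.028]
```

```bash
python3 -c "
from h import *
p=r.state()['position']
go(p+np.array([-0.1,-.6,.8])*330)
go(p+np.array([0.2,-.35,.9])*330)"
```

```text
[ 346.02490095 -330.50039864 1020.66002967] 8 rows dp [-0.0223, -0.0095, -0.0336]
[ 445.02490095 -248.00039864 1053.66002967] 8 rows dp [-0.025, 0.0068, -0.0314]
```

>>> {"name": "arm_command", "arguments": {"plan": [{"dp": [-0.0223,-0.0095,-0.0336],"twist": 0,"claw": 1},{"dp": [-0.0223,-0.0095,-0.0336],"twist": 0,"claw": 1},{"dp": [-0.0223,-0.0095,-0.0336],"twist": 0,"claw": 1},{"dp": [-0.0223,-0.0095,-0.0336],"twist": 0,"claw": 1},{"dp": [-0.025,0,-0.0325],"twist": 0,"claw": 1},{"dp": [-0.025,0,-0.0325],"twist": 0,"claw": 1},{"dp": [-0.025,0.003,-0.0325],"twist": 0,"claw": 1},{"dp": [-0.025,0.003,-0.0325],"twist": 0,"claw": 1}]}}

```text
time_s: 6.98
position: [394.8, -235.7, 816.8]
orientation: [0.285, 0.358, 0.886, 0.071]
wrist_force: [0.4, -0.0, 0.9]
grip_width: 85.2
gripper_force: 0.0
```

```bash
python3 st.py; python3 -c "
from h import *
p=r.state()['position']
go(p+np.array([0,0,1])*330)
go(p+np.array([-0.1,-.6,.8])*330)
go(p+np.array([0.2,-.35,.9])*330)"
```

```text
6.98 [-0.992  0.154  1.107  2.103  0.436 -0.13 ] [ 394.8 -235.7  816.8] r 460.0 tilt 34.13 sum 24.1 z az -8.1
[[-0.581  0.595  0.556]
 [ 0.675  0.734 -0.079]
 [-0.454  0.329 -0.828]] [ 0.4 -0.   0.9] 85.21745962129773
[ 394.82852902 -235.719996   1146.75936614] 8 rows dp [-0.0187, 0.0136, -0.0341]
[ 361.82852902 -433.719996   1080.75936614] 8 rows dp [-0.0293, -0.0097, -0.0277]
[ 460.82852902 -351.219996   1113.75936614] 8 rows dp [-0.0314, 0.0065, -0.025]
```

```bash
python3 -c "
from h import *
p=r.state()['position']
go(p+np.array([-.5,-.55,.67])*330)
go(p+np.array([-0.1,-.3,.95])*330)"
```

```text
[ 229.82852902 -417.219996   1037.85936614] 8 rows dp [-0.0159, -0.0198, -0.0325]
[ 361.82852902 -334.719996   1130.25936614] 8 rows dp [-0.0238, 0.0014, -0.0338]
```

>>> {"name": "arm_command", "arguments": {"plan": [{"dp": [-0.0159,-0.0198,-0.0325],"twist": 0,"claw": 1},{"dp": [-0.0159,-0.0198,-0.0325],"twist": 0,"claw": 1},{"dp": [-0.0159,-0.0198,-0.0325],"twist": 0,"claw": 1},{"dp": [-0.0159,-0.0198,-0.0325],"twist": 0,"claw": 1},{"dp": [-0.0159,-0.0198,-0.0325],"twist": 0,"claw": 1},{"dp": [-0.0238,0.0014,-0.0338],"twist": 0,"claw": 1},{"dp": [-0.0238,0.0014,-0.0338],"twist": 0,"claw": 1},{"dp": [-0.0238,0.0014,-0.0338],"twist": 0,"claw": 1}]}}

```text
time_s: 7.65
position: [324.0, -322.7, 864.7]
orientation: [0.369, 0.371, 0.852, 0.01]
wrist_force: [0.3, -0.0, -0.5]
grip_width: 85.4
gripper_force: 0.0
```

```bash
python3 st.py; python3 -c "
from h import *
p=r.state()['position']
go(p+np.array([0,0,1])*330)
go(p+np.array([-.5,-.55,.67])*330)
go(p+np.array([-0.1,-.3,.95])*330)"
```

```text
7.65 [-1.348  0.127  1.153  2.104  0.598 -0.371] [ 324.  -322.7  864.7] r 457.0 tilt 43.3 sum 28.3 z az -22.0
[[-0.452  0.625  0.636]
 [ 0.64   0.724 -0.257]
 [-0.621  0.291 -0.728]] [ 0.3 -0.  -0.5] 85.38568804240091
[ 324.04271161 -322.72382996 1194.66783964] 8 rows dp [-0.0256, 0.012, -0.03]
[ 159.04271161 -504.22382996 1085.76783964] 8 rows dp [-0.0224, -0.0213, -0.0274]
[ 291.04271161 -421.72382996 1178.16783964] 8 rows dp [-0.0304, -0.0002, -0.028]
```

```bash
python3 - <<'E'
from h import *
import pickle
a=cv2.imread("pics/top0.png")[205:255,300:367];b=cv2.imread("pics/scene0.png")[240:300,270:350]
f=lambda x:cv2.resize(x,(400,300),interpolation=cv2.INTER_CUBIC)
cv2.imwrite("pics/crop.png",np.hstack([f(a),f(b)]))
D={n:cam(n) for n in("scene","top")}
for d in D.values(): d.pop("img")
pickle.dump(D,open("cams.pkl","wb"))
for k,top,sc in [("mouth",(225.5,339.3),(264.5,324)),("mid",(230.1,331.6),(269.9,309.8))]:
    print(k,tri([ray(D["top"],top[::-1]),ray(D["scene"],sc[::-1])]).round(1))
E
```

```text
mouth [ 492.5 -338.9   69.4]
mid [ 476.6 -317.5   48.6]
```

View pics/crop.png

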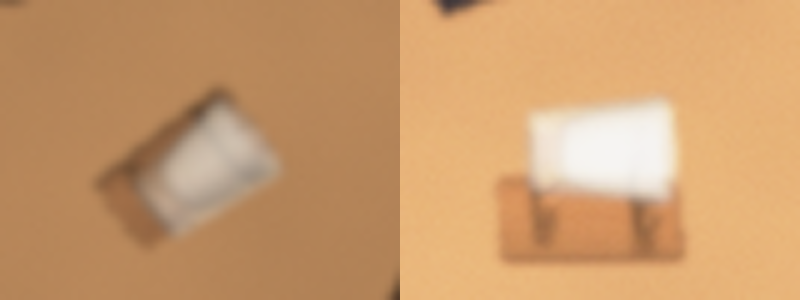

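The crop shows the glass white on the rest: top image base edge centre ≈ (326.3,240.3) and mouth centre ≈ (342.1,226.3); scene image base ≈ (296,270.4), mouth ≈ (324.6,269.6).

```bash
python3 - <<'E'
from h import *
import pickle
D=pickle.load(open("cams.pkl","rb"))
for n,b,m in(("top",(326.3,240.3),(342.1,226.3)),("scene",(296,270.4),(324.6,269.6))):
    B=onz(D[n],b,60);Mo=onz(D[n],m,60);d=Mo-B
    print(n,B.round(1),Mo.round(1),((B+Mo)/2).round(1),'len',np.linalg.norm(d).round(1),'az',np.degrees(np.arctan2(d[1],d[0])).round(1))
B=tri([ray(D["top"],(326.3,240.3)),ray(D["scene"],(296,270.4))]);Mo=tri([ray(D["top"],(342.1,226.3)),ray(D["scene"],(324.6,269.6))]);print(B.round(1),Mo.round(1),np.degrees(np.arctan2(*(Mo-B)[1::-1])))
# rest corners at z=10 top
for c in[(98,183),(150,247)]: print(onz(D["top"],(300+c[0]/5.97,205+c[1]/6),10).round(1))
E
```

```text
top [ 446.4 -299.4   60. ] [ 488.1 -346.2   60. ] [ 467.2 -322.8   60. ] len 62.8 az -48.3
scene [ 449.7 -297.7   60. ] [ 490.3 -347.4   60. ] [ 470.  -322.5   60. ] len 64.1 az -50.8
[ 446.8 -298.9   64.4] [ 488.8 -346.9   61.2] -48.80075203252153
[ 458.5 -277.7   10. ]
[ 426.2 -304.6   10. ]
```

```bash
python3 -c "
from h import *
go((60,-440,820),(40,-440,1100))"
```

```text
(60, -440, 820) 8 rows dp [0.0091, -0.033, -0.013]
(40, -440, 1100) 7 rows dp [-0.0236, 0.0098, -0.0309]
```

>>> {"name": "arm_command", "arguments": {"plan": [{"dp": [0.0091,-0.033,-0.013],"twist": 0,"claw": 1},{"dp": [0.0091,-0.033,-0.013],"twist": 0,"claw": 1},{"dp": [0.0091,-0.033,-0.013],"twist": 0,"claw": 1},{"dp": [0.0091,-0.033,-0.013],"twist": 0,"claw": 1},{"dp": [0.0091,-0.033,-0.013],"twist": 0,"claw": 1},{"dp": [0.0091,-0.033,-0.013],"twist": 0,"claw": 1},{"dp": [0.0091,-0.033,-0.013],"twist": 0,"claw": 1},{"dp": [0.0091,-0.033,-0.013],"twist": 0,"claw": 1}]}}

```text
time_s: 8.42
position: [104.9, -445.4, 753.8]
orientation: [0.38, 0.381, 0.843, -0.022]
wrist_force: [0.7, -0.2, 0.4]
grip_width: 85.6
gripper_force: 0.0
```

```bash
python3 st.py; python3 -c "
from h import *
p=r.state()['position']
go(p+np.array([0,0,1])*330)
go(p+np.array([-.3,-.3,.9])*330)"
```

```text
8.42 [-2.017  0.091  0.658  2.103  0.779 -1.154] [ 104.9 -445.4  753.8] r 458.0 tilt 44.69 sum 2.0 z az -27.6
[[-0.422  0.659  0.623]
 [ 0.626  0.709 -0.326]
 [-0.656  0.252 -0.711]] [ 0.7 -0.2  0.4] 85.609749200039
[ 104.85714498 -445.44126654 1083.7843624 ] 8 rows dp [-0.0271, 0.0104, -0.0293]
[   5.85714498 -544.44126654 1050.7843624 ] 8 rows dp [-0.0269, -0.0075, -0.0301]
```

>>> {"name": "arm_command", "arguments": {"plan": [{"dp": [-0.0271,0.0104,-0.0293],"twist": 0,"claw": 1},{"dp": [-0.0271,0.0104,-0.0293],"twist": 0,"claw": 1},{"dp": [-0.0271,0.0104,-0.0293],"twist": 0,"claw": 1},{"dp": [-0.0271,0.0104,-0.0293],"twist": 0,"claw": 1},{"dp": [-0.0271,0.0104,-0.0293],"twist": 0,"claw": 1}]}}

```text
time_s: 8.83
position: [173.8, -449.3, 857.8]
orientation: [0.399, 0.396, 0.824, -0.076]
wrist_force: [0.2, -0.3, 0.0]
grip_width: 85.4
gripper_force: 0.0
```

```bash
python3 st.py; python3 -c "
from h import *
p=r.state()['position']
go(p+np.array([0,0,1])*330)
go(p+np.array([-.3,-.3,.9])*330)"
```

```text
8.83 [-1.83   0.149  1.07   2.103  0.762 -0.777] [ 173.8 -449.3  857.8] r 482.0 tilt 47.94 sum 22.2 z az -36.5
[[-0.368  0.713  0.597]
 [ 0.591  0.675 -0.441]
 [-0.718  0.19  -0.67 ]] [ 0.2 -0.3  0. ] 85.40504401286847
[ 173.81065517 -449.29073472 1187.75848276] 8 rows dp [-0.0296, 0.0079, -0.0276]
[  74.81065517 -548.29073472 1154.75848276] 8 rows dp [-0.0294, -0.0101, -0.0268]
```

```bash
cat >> h.py <<'E'
def plan_grasp(mid,az):
    s=r.state();M=Rq(s['orientation']).as_matrix();z=M[:,2];m=np.array([np.cos(az),np.sin(az),0])
    y=np.cross(z,m);y/=np.linalg.norm(y)
    if y@M[:,1]<0:y=-y
    t=np.degrees(np.arctan2(np.cross(M[:,1],y)@z,M[:,1]@y))
    print('twist',t.round(2),'ang m,z',np.degrees(np.arccos(m@z)).round(2)); return z
E
python3 - <<'E'
from h import *
mid=np.array([468.5,-322.7,60]);z=plan_grasp(mid,np.radians(-49.5))
for a in(160,):go((280,-350,500),mid-z*a)
E
```

```text
twist 4.17 ang m,z 43.67
(280, -350, 500) 10 rows dp [0.0276, 0.0075, 0.0259]
[ 372.99023724 -252.06651349  167.18580037] 9 rows dp [0.0292, 0.0077, 0.0261]
```

>>> {"name": "arm_command", "arguments": {"plan": [{"dp": [0.0276,0.0075,0.0259],"twist": 0,"claw": 1},{"dp": [0.0276,0.0075,0.0259],"twist": 0,"claw": 1},{"dp": [0.0276,0.0075,0.0259],"twist": 0,"claw": 1},{"dp": [0.0276,0.0075,0.0259],"twist": 0,"claw": 1},{"dp": [0.0276,0.0075,0.0259],"twist": 0,"claw": 1},{"dp": [0.0276,0.0075,0.0259],"twist": 0,"claw": 1},{"dp": [0.0276,0.0075,0.0259],"twist": 0,"claw": 1},{"dp": [0.0276,0.0075,0.0259],"twist": 0,"claw": 1}]}}

```text
time_s: 9.5
position: [248.2, -379.7, 608.3]
orientation: [0.399, 0.396, 0.824, -0.076]
wrist_force: [-0.6, -1.0, 0.4]
grip_width: 85.4
gripper_force: 0.0
```

```bash
python3 st.py; python3 - <<'E'
from h import *
mid=np.array([468.5,-322.7,60]);z=plan_grasp(mid,np.radians(-49.5))
go(mid-z*160)
E
```

```text
9.5 [-1.598 -0.4   -0.232  1.175  0.654 -0.506] [ 248.2 -379.7  608.3] r 454.0 tilt 47.87 sum 32.3 z az -36.4
[[-0.369  0.713  0.597]
 [ 0.592  0.675 -0.44 ]
 [-0.717  0.19  -0.671]] [-0.6 -1.   0.4] 85.36059459622278
twist 4.21 ang m,z 43.74
[ 373.02113437 -252.22942817  167.32047672] 12 rows dp [0.0288, 0.0076, 0.0262]
```

>>> {"name": "arm_command", "arguments": {"plan": [{"dp": [0.0288,0.0076,0.0262],"twist": 4,"claw": 1},{"dp": [0.0288,0.0076,0.0262],"twist": 0,"claw": 1},{"dp": [0.0288,0.0076,0.0262],"twist": 0,"claw": 1},{"dp": [0.0288,0.0076,0.0262],"twist": 0,"claw": 1},{"dp": [0.0288,0.0076,0.0262],"twist": 0,"claw": 1},{"dp": [0.0288,0.0076,0.0262],"twist": 0,"claw": 1},{"dp": [0.0288,0.0076,0.0262],"twist": 0,"claw": 1},{"dp": [0.0288,0.0076,0.0262],"twist": 0,"claw": 1}]}}

```text
time_s: 10.17
position: [342.6, -287.6, 320.5]
orientation: [0.401, 0.424, 0.809, -0.062]
wrist_force: [0.2, -0.8, 0.3]
grip_width: 85.3
gripper_force: 0.0
```

```bash
python3 st.py; python3 - <<'E'
from h import *
mid=np.array([468.5,-322.7,60]);z=plan_grasp(mid,np.radians(-49.5))
go(mid-z*150)
E
```

```text
10.17 [-1.097 -0.51  -1.047  0.252  0.336  0.007] [ 342.6 -287.6  320.5] r 447.0 tilt 47.93 sum 44.8 z az -36.5
[[-0.318  0.736  0.597]
 [ 0.636  0.633 -0.441]
 [-0.703  0.24  -0.67 ]] [ 0.2 -0.8  0.3] 85.2539787967922
twist 0.23 ang m,z 43.68
[ 378.95878781 -256.51917349  160.51104179] 5 rows dp [0.0241, 0.0016, 0.023]
```

```bash
python3 - <<'E'
from h import *
d=cam("wrist");cv2.imwrite("pics/w1.png",d["img"][:,:,::-1])
for k in("tea_glass","glass_mouth","glass_middle","glass_rest"):
    for m in r.mark_of("wrist",k)[:2]:
        p=m["point"];print(k,round(m["p"],2),np.round(p,1),onz(d,p[::-1],0 if k=="glass_rest" else 60).round(1))
mid=np.array([468.5,-322.7,60]);az=np.radians(-49.5);m=np.array([np.cos(az),np.sin(az),0])
P=proj(d,np.array([mid-31*m,mid,mid+31*m]));print(P)
go(mid+np.array([0,0,110]))
E
```

```text
tea_glass 0.94 [ 59.  263.4] [ 453.2 -297.7   60. ]
glass_mouth 0.64 [ 92.5 257.7] [ 485.2 -345.8   60. ]
glass_middle 0.68 [ 71.8 261.4] [ 464.8 -314.5   60. ]
glass_rest 0.88 [ 49.8 250.8] [ 469.3 -321.2    0. ]
[[260.05456679  58.1949028 ]
 [259.56339689  77.07885421]
 [259.13494024  93.50190633]]
[ 468.5 -322.7  170. ] 5 rows dp [0.01, 0.0069, 0.0386]
```

View pics/w1.png

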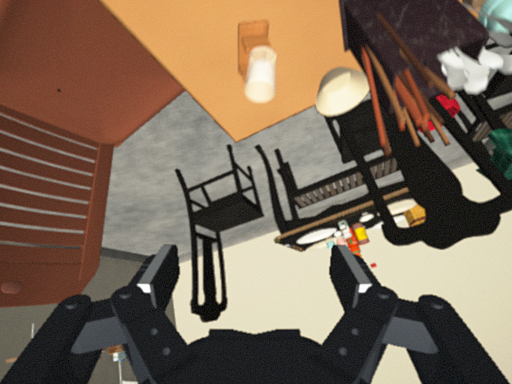

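```bash
python3 - <<'E'
from h import *
d=cam("wrist");a=d["img"][10:115,210:315,::-1]
cv2.imwrite("pics/w1c.png",cv2.resize(a,(600,600),interpolation=cv2.INTER_CUBIC))
t=r.trace("wrist","tea_glass")[0];ys,xs=np.nonzero(t["mask"]);print(t["p"],t["box"])
for y in range(ys.min(),ys.max()+1,4):
    q=xs[ys==y]; print(y,q.min(),q.max(),(q.min()+q.max())/2)
t=r.trace("wrist","glass_rest")[0];ys,xs=np.nonzero(t["mask"]);print(t["p"],t["box"])
import pickle;d.pop("img");pickle.dump(d,open("w1.pkl","wb"))
E
```

```text
0.71 [260.6, 71.5, 32.1, 48.2]
44 259 265 262.0
48 251 273 262.0
52 249 274 261.5
56 249 275 262.0
60 248 275 261.5
64 248 275 261.5
68 247 275 261.0
72 246 275 260.5
76 246 275 260.5
80 245 275 260.0
84 245 275 260.0
88 245 275 260.0
92 246 274 260.0
96 251 270 260.5
0.82 [255.9, 47.3, 33.7, 55.0]
```

View pics/w1c.png

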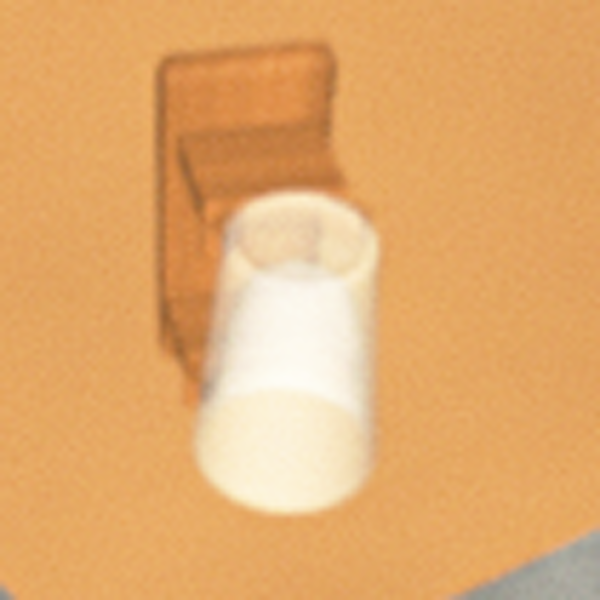

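The crop shows the base ellipse centred at about (263,51.5) and the mouth ellipse at about (260,88.8).

```bash
python3 - <<'E'
from h import *
import pickle
d=pickle.load(open("w1.pkl","rb"))
B=onz(d,(263,51.5),60);Mo=onz(d,(259.9,88.8),60);v=Mo-B;print(B,Mo,(B+Mo)/2,np.linalg.norm(v),np.degrees(np.arctan2(v[1],v[0])))
# rest top-left edge corners of foot base-end: (160,60),(330,45) crop
for c in[(160,62),(332,47),(165,350)]: print(onz(d,(210+c[0]/5.714,10+c[1]/5.714),10).round(1))
for az in(-50,-53): 
  mid=np.array([469,-321.5,60]);z=plan_grasp(mid,np.radians(az))
go(mid+z*21+np.array([0,0,100]),mid+z*21)
E
```

```text
[ 450.07459088 -295.70464102   60.        ] [ 489.30857965 -345.7865126    60.        ] [ 469.69158527 -320.74557681   60.        ] 63.6199633416868 -51.92495695689485
[ 423.7 -298.9   10. ]
[ 457.2 -273.3   10. ]
[ 475.3 -363.2   10. ]
twist 0.88 ang m,z 43.47
twist 5.04 ang m,z 44.3
[ 481.55651542 -330.85797185  146.00849246] 6 rows dp [0.01, 0.0057, 0.0367]
[ 481.55651542 -330.85797185   46.00849246] 3 rows dp [0.0236, -0.008, 0.0222]
```

>>> {"name": "arm_command", "arguments": {"plan": [{"dp": [0.01,0.0057,0.0367],"twist": 3,"claw": 1},{"dp": [0.0103,0.0052,0.0367],"twist": 0,"claw": 1},{"dp": [0.0103,0.0052,0.0367],"twist": 0,"claw": 1},{"dp": [0.0103,0.0052,0.0367],"twist": 0,"claw": 1},{"dp": [0.0103,0.0052,0.0367],"twist": 0,"claw": 1},{"dp": [0.0103,0.0052,0.0367],"twist": 0,"claw": 1},{"dp": [0,0,0],"twist": 0,"claw": 1}]}}

```text
time_s: 11.15
position: [481.2, -327.0, 129.2]
orientation: [0.395, 0.447, 0.801, -0.049]
wrist_force: [-1.4, 0.8, -2.0]
grip_width: 85.1
gripper_force: 0.0
```

```bash
python3 st.py; python3 - <<'E'
from h import *
mid=np.array([469,-321.5,60]);z=plan_grasp(mid,np.radians(-51.5))
go(mid+z*21)
E
```

```text
11.15 [-0.78   0.263 -1.146 -0.652  0.107  0.285] [ 481.2 -327.   129.2] r 582.0 tilt 46.95 sum 46.6 z az -36.3
[[-0.287  0.756  0.589]
 [ 0.678  0.595 -0.433]
 [-0.677  0.275 -0.683]] [-1.4  0.8 -2. ] 85.11247500508267
twist -0.4 ang m,z 45.15
[ 481.36485787 -330.58823711   45.66423229] 3 rows dp [0.018, -0.0083, 0.0196]
```

>>> {"name": "arm_command", "arguments": {"plan": [{"dp": [0.018,-0.0083,0.0196],"twist": 0,"claw": 1},{"dp": [0.018,-0.0083,0.0196],"twist": 0,"claw": 1},{"dp": [0.018,-0.0083,0.0196],"twist": 0,"claw": 1},{"dp": [0,0,0],"twist": 0,"claw": 1}]}}

```text
time_s: 11.48
position: [479.7, -331.3, 50.0]
orientation: [0.398, 0.448, 0.799, -0.051]
wrist_force: [-0.3, -0.0, 0.3]
grip_width: 85.4
gripper_force: 0.0
```

```bash
python3 st.py; python3 - <<'E'
from h import *
mid=np.array([469,-321.5,60]);z=plan_grasp(mid,np.radians(-51.5))
go(mid+z*21)
d=cam("wrist");cv2.imwrite("pics/w2.png",d["img"][:,:,::-1])
E
```

```text
11.48 [-0.79   0.551 -1.2   -1.     0.112  0.28 ] [ 479.7 -331.3   50. ] r 583.0 tilt 47.26 sum 46.9 z az -36.5
[[-0.283  0.756  0.59 ]
 [ 0.675  0.594 -0.437]
 [-0.681  0.275 -0.679]] [-0.3 -0.   0.3] 85.44113937670333
twist -0.46 ang m,z 44.81
[ 481.3966853  -330.6746547    45.74700366] 1 rows dp [0.0028, 0.0005, 0.0037]
```

View pics/w2.png

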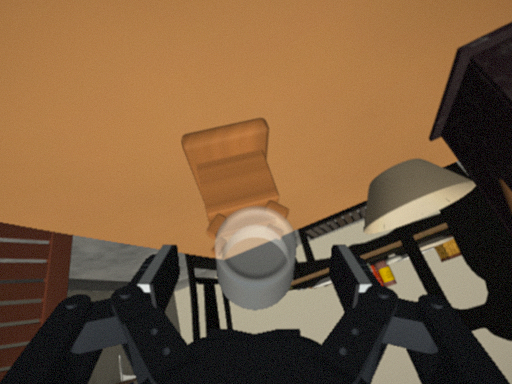

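The glass sits centred between the open pads (column ≈255), so I close.

>>> {"name": "arm_command", "arguments": {"plan": [{"dp": [0.0028,0.0,0.0037],"twist": 0,"claw": 1},{"dp": [0,0,0],"twist": 0,"claw": 0},{"dp": [0,0,0],"twist": 0,"claw": 0},{"dp": [0,0,0],"twist": 0,"claw": 0},{"dp": [0,0,0],"twist": 0,"claw": 0},{"dp": [0,0,0],"twist": 0,"claw": 0},{"dp": [0,0,0],"twist": 0,"claw": 0},{"dp": [0,0,0],"twist": 0,"claw": 0}]}}

```text
time_s: 12.2
position: [483.9, -333.4, 56.8]
orientation: [0.406, 0.445, 0.796, -0.054]
wrist_force: [-5.2, -2.2, 7.1]
grip_width: 43.4
gripper_force: 59.2
```

```bash
python3 st.py; python3 - <<'E'
from h import *
print(r.state()['gripper_force'])
go((480,-331,260),(440,-100,260),(560,130,220))
E
```

```text
12.2 [-0.785  0.547 -1.201 -1.016  0.106  0.283] [ 483.9 -333.4   56.8] r 588.0 tilt 48.31 sum 48.0 z az -36.8
[[-0.274  0.753  0.598]
 [ 0.666  0.598 -0.447]
 [-0.694  0.275 -0.665]] [-5.2 -2.2  7.1] 43.35112578197027
59.19090896310081
(480, -331, 260) 5 rows dp [-0.0277, 0.0109, -0.0277]
(440, -100, 260) 6 rows dp [0.0275, 0.018, -0.0212]
(560, 130, 220) 7 rows dp [0.0211, 0.031, -0.0006]
```

>>> {"name": "arm_command", "arguments": {"plan": [{"dp": [-0.007,0.0027,-0.007],"twist": 0,"claw": 0},{"dp": [-0.014,0.0055,-0.014],"twist": 0,"claw": 0},{"dp": [-0.0277,0.0109,-0.0277],"twist": 0,"claw": 0},{"dp": [-0.0277,0.0109,-0.0277],"twist": 0,"claw": 0},{"dp": [-0.0277,0.0109,-0.0277],"twist": 0,"claw": 0},{"dp": [-0.0277,0.0109,-0.0277],"twist": 0,"claw": 0},{"dp": [0,0,0],"twist": 0,"claw": 0}]}}

```text
time_s: 12.78
position: [483.1, -331.9, 259.4]
orientation: [0.41, 0.443, 0.795, -0.053]
wrist_force: [0.6, -1.3, 1.2]
grip_width: 43.9
gripper_force: 60.3
```

```bash
python3 st.py; python3 - <<'E'
from h import *
d=cam("wrist");cv2.imwrite("pics/w3.png",d["img"][:,:,::-1])
for k in("tea_glass","glass_mouth","glass_middle"):
    for m in r.mark_of("wrist",k)[:2]: print(k,round(m["p"],2),np.round(m["point"],1))
go((440,-100,260),(560,130,240))
E
```

```text
12.78 [-0.787 -0.061 -0.996 -0.211  0.113  0.28 ] [ 483.1 -331.9  259.4] r 586.0 tilt 48.89 sum 48.6 z az -36.5
[[-0.271  0.748  0.606]
 [ 0.661  0.602 -0.448]
 [-0.7    0.279 -0.658]] [ 0.6 -1.3  1.2] 43.873569336357114
tea_glass 0.6 [227.1 242.5]
glass_middle 0.65 [244.8 248.3]
(440, -100, 260) 6 rows dp [0.0258, 0.0185, -0.0223]
(560, 130, 240) 7 rows dp [0.0192, 0.0318, -0.0023]
```

View pics/w3.png

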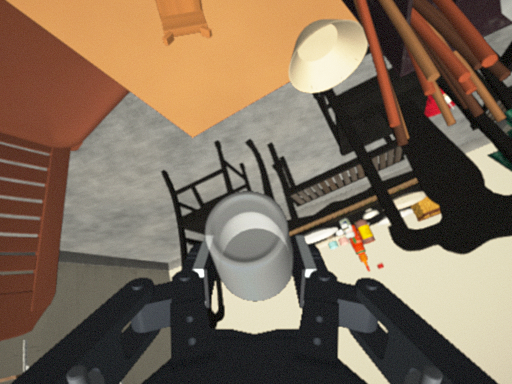

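```bash
python3 - <<'E'
from h import *
go((440,-130,280),(460,0,280),(572,15,250))
E
```

```text
(440, -130, 280) 5 rows dp [0.0242, 0.0197, -0.0268]
(460, 0, 280) 4 rows dp [0.0204, 0.0232, -0.0113]
(572, 15, 250) 3 rows dp [-0.0002, 0.0283, 0.0268]
```

>>> {"name": "arm_command", "arguments": {"plan": [{"dp": [0.0242,0.0197,-0.0268],"twist": 0,"claw": 0},{"dp": [0.0242,0.0197,-0.0268],"twist": 0,"claw": 0},{"dp": [0.0242,0.0197,-0.0268],"twist": 0,"claw": 0},{"dp": [0.0242,0.0197,-0.0268],"twist": 0,"claw": 0},{"dp": [0.0242,0.0197,-0.0268],"twist": 0,"claw": 0},{"dp": [0.0204,0.0232,-0.0113],"twist": 0,"claw": 0},{"dp": [0.0204,0.0232,-0.0113],"twist": 0,"claw": 0},{"dp": [0.0204,0.0232,-0.0113],"twist": 0,"claw": 0}]}}

```text
time_s: 13.65
position: [454.1, -31.6, 278.0]
orientation: [0.402, 0.445, 0.799, -0.052]
wrist_force: [1.5, 1.3, -1.7]
grip_width: 43.6
gripper_force: 60.4
```

>>> {"name": "arm_command", "arguments": {"plan": [{"dp": [0.0204,0.0232,-0.0113],"twist": 0,"claw": 0},{"dp": [-0.0002,0.0283,0.0268],"twist": 0,"claw": 0},{"dp": [-0.0002,0.0283,0.0268],"twist": 0,"claw": 0},{"dp": [-0.0002,0.0283,0.0268],"twist": 0,"claw": 0},{"dp": [0,0,0],"twist": -7,"claw": 0},{"dp": [0,0,0],"twist": -7,"claw": 0},{"dp": [0,0,0],"twist": -7,"claw": 0},{"dp": [0,0,0],"twist": -7,"claw": 0}]}}

```text
time_s: 14.32
position: [571.1, 14.0, 245.5]
orientation: [0.375, 0.235, 0.884, -0.15]
wrist_force: [-0.3, 0.2, -0.5]
grip_width: 43.5
gripper_force: 60.7
```

>>> {"name": "arm_command", "arguments": {"plan": [{"dp": [0,0,0],"twist": -7,"claw": 0},{"dp": [0,0,0],"twist": -7,"claw": 0},{"dp": [0,0,0],"twist": -7,"claw": 0},{"dp": [0,0,0],"twist": -7,"claw": 0},{"dp": [0,0,0],"twist": -7,"claw": 0},{"dp": [0,0,0],"twist": -7,"claw": 0},{"dp": [0,0,0],"twist": -7,"claw": 0},{"dp": [0,0,0],"twist": -7,"claw": 0}]}}

```text
time_s: 14.98
position: [571.1, 13.9, 246.3]
orientation: [0.261, -0.207, 0.891, -0.308]
wrist_force: [0.1, 0.4, -1.5]
grip_width: 43.7
gripper_force: 60.6
```

>>> {"name": "arm_command", "arguments": {"plan": [{"dp": [0,0,0],"twist": -7,"claw": 0},{"dp": [0,0,0],"twist": -7,"claw": 0},{"dp": [0,0,0],"twist": -7,"claw": 0},{"dp": [0,0,0],"twist": -7,"claw": 0},{"dp": [0,0,0],"twist": -7,"claw": 0},{"dp": [0,0,0],"twist": -7,"claw": 0},{"dp": [0,0,0],"twist": -7,"claw": 0},{"dp": [0,0,0],"twist": -7,"claw": 0}]}}

```text
time_s: 15.65
position: [571.1, 13.9, 246.3]
orientation: [0.086, -0.601, 0.69, -0.395]
wrist_force: [-0.0, 0.1, -0.3]
grip_width: 43.8
gripper_force: 60.6
```

```bash
python3 st.py
```

```text
15.65 [ 0.184  0.078 -0.827  0.025 -0.573 -1.444] [571.1  13.9 246.3] r 571.0 tilt 47.65 sum 36.7 z az -36.6
[[-0.263 -0.761  0.593]
 [-0.897 -0.034 -0.441]
 [ 0.356 -0.648 -0.674]] [-0.   0.1 -0.3] 43.790184658458735
```

>>> {"name": "arm_command", "arguments": {"plan": [{"dp": [0,0,0],"twist": -7,"claw": 0},{"dp": [0,0,0],"twist": -7,"claw": 0},{"dp": [0,0,0],"twist": -7,"claw": 0},{"dp": [0,0,0],"twist": -7,"claw": 0},{"dp": [0,0,0],"twist": -7,"claw": 0},{"dp": [0,0,0],"twist": -7,"claw": 0},{"dp": [0,0,0],"twist": -7,"claw": 0},{"dp": [0,0,0],"twist": -7,"claw": 0}]}}

```text
time_s: 16.32
position: [571.1, 13.9, 246.3]
orientation: [0.109, 0.854, -0.327, 0.389]
wrist_force: [-0.6, -0.2, -1.0]
grip_width: 43.8
gripper_force: 60.6
```

>>> {"name": "arm_command", "arguments": {"plan": [{"dp": [0,0,0],"twist": -5.2,"claw": 0},{"dp": [0,0,0],"twist": 0,"claw": 0}]}}

```text
time_s: 16.48
position: [571.2, 13.9, 246.5]
orientation: [0.126, 0.868, -0.29, 0.384]
wrist_force: [0.0, -0.2, -1.2]
grip_width: 43.7
gripper_force: 60.6
```

```bash
python3 st.py; python3 - <<'E'
from h import *
s=r.state();M=Rq(s['orientation']).as_matrix();g=s['position']-19*M[:,2]
d=cam("scene");P=proj(d,g)[0];print(g,P)
u,v=int(P[0]),int(P[1]);a=d["img"][max(v-50,0):v+50,u-65:u+65,::-1];a=cv2.resize(a,(520,400),interpolation=cv2.INTER_CUBIC)
w=cam("wrist")["img"][:,:,::-1];cv2.imwrite("pics/s4.png",np.hstack([a,cv2.resize(w,(280,400))[:,:]])) 
e=g+np.array([0,0,-37.])
go(s['position']+np.array([0,0,-(e[2]-33)]))
E
```

```text
16.48 [ 0.184  0.077 -0.827  0.026 -0.573 -2.508] [571.2  13.9 246.5] r 571.0 tilt 47.66 sum 36.7 z az -36.6
[[ 0.537 -0.599  0.593]
 [-0.406 -0.8   -0.441]
 [ 0.739 -0.004 -0.673]] [ 0.  -0.2 -1.2] 43.72914777924672
[559.88017521  22.26081784 259.32771688] [214.79623709 121.05053601]
[571.15415464  13.88487387  57.2038697 ] 5 rows dp [-0.0282, 0.0003, 0.0256]
```

View pics/s4.png

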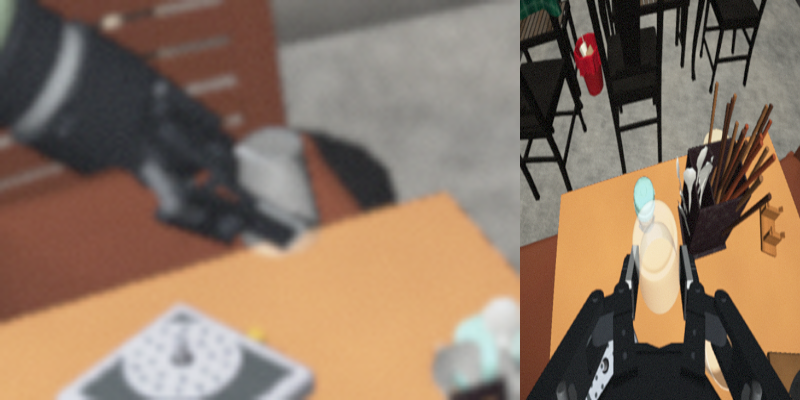

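>>> {"name": "arm_command", "arguments": {"plan": [{"dp": [-0.0282,0.0003,0.0256],"twist": 0,"claw": 0},{"dp": [-0.0282,0.0003,0.0256],"twist": 0,"claw": 0},{"dp": [-0.0282,0.0003,0.0256],"twist": 0,"claw": 0},{"dp": [-0.0282,0.0003,0.0256],"twist": 0,"claw": 0},{"dp": [-0.0282,0.0003,0.0256],"twist": 0,"claw": 0},{"dp": [0,0,0],"twist": 0,"claw": 0}]}}

```text
time_s: 17.08
position: [565.5, 12.7, 46.4]
orientation: [0.129, 0.87, -0.289, 0.377]
wrist_force: [-2.6, -0.7, -2.2]
grip_width: 43.8
gripper_force: 60.6
```

```bash
python3 st.py; python3 - <<'E'
from h import *
s=r.state();M=Rq(s['orientation']).as_matrix();print(M.T@[0,0,-.01])
for c in("scene","top"):
    d=cam(c)
    for k,z in(("tea_glass",105),("glass_middle",75),("glass_mouth",45),("nozzle_tip",70)):
        for m in r.mark_of(c,k)[:1]: print(c,k,round(m["p"],2),np.round(m["point"],1),onz(d,m["point"][::-1],z).round(1))
E
```

```text
17.08 [ 0.183  0.532 -1.015 -0.6   -0.571 -2.505] [565.5  12.7  46.4] r 566.0 tilt 46.94 sum 35.7 z az -37.2
[[ 0.548 -0.601  0.582]
 [-0.407 -0.799 -0.442]
 [ 0.731  0.006 -0.683]] [-2.6 -0.7 -2.2] 43.84875756935326
[-7.30666293e-03 -5.83339398e-05  6.82709851e-03]
scene tea_glass 0.59 [169.8 220.4] [562.3  18.1 105. ]
scene glass_middle 0.86 [184.5 223.6] [548.4  -2.7  75. ]
scene glass_mouth 0.63 [188.9 220.3] [552.8  14.6  45. ]
scene nozzle_tip 0.87 [155.2 192.4] [588.2 147.3  70. ]
top tea_glass 0.57 [195.3 216.4] [572.1  22.7 105. ]
top glass_middle 0.63 [193.5 215.9] [579.2  27.   75. ]
top glass_mouth 0.59 [196.9 216.7] [571.1  27.3  45. ]
top nozzle_tip 0.67 [191.5 172. ] [583.7 155.7  70. ]
```

>>> {"name": "arm_command", "arguments": {"plan": [{"dp": [-0.0073,0,0.0068],"twist": 0,"claw": 0},{"dp": [-0.0058,0,0.0055],"twist": 0,"claw": 0},{"dp": [0,0,0],"twist": 0,"claw": 0}]}}

```text
time_s: 17.83
position: [573.4, 13.9, 41.9]
orientation: [0.124, 0.866, -0.291, 0.387]
wrist_force: [-0.1, 0.0, -0.8]
grip_width: 43.6
gripper_force: 60.7
```

>>> {"name": "arm_command", "arguments": {"plan": [{"dp": [-0.0037,0,0.0034],"twist": 0,"claw": 0},{"dp": [0,0,0],"twist": 0,"claw": 0}]}}

```text
time_s: 18.0
position: [573.6, 13.9, 36.8]
orientation: [0.124, 0.866, -0.291, 0.387]
wrist_force: [0.0, -1.0, -1.6]
grip_width: 43.1
gripper_force: 60.7
```

>>> {"name": "arm_command", "arguments": {"plan": [{"dp": [-0.0022,0,0.002],"twist": 0,"claw": 0},{"dp": [0,0,0],"twist": 0,"claw": 0}]}}

```text
time_s: 18.17
position: [573.6, 13.9, 33.7]
orientation: [0.125, 0.866, -0.291, 0.386]
wrist_force: [-0.1, -0.3, -0.7]
grip_width: 43.3
gripper_force: 60.7
```

>>> {"name": "arm_command", "arguments": {"plan": [{"dp": [-0.0058,0,0.0055],"twist": 0,"claw": 0},{"dp": [0,0,0],"twist": 0,"claw": 0},{"dp": [0,0,0],"twist": 0,"claw": 0}]}}

```text
time_s: 18.42
position: [573.3, 13.7, 25.0]
orientation: [0.125, 0.867, -0.291, 0.386]
wrist_force: [-0.6, -0.1, -0.5]
grip_width: 43.7
gripper_force: 60.7
```

>>> {"name": "arm_command", "arguments": {"plan": [{"dp": [-0.0022,0,0.002],"twist": 0,"claw": 0},{"dp": [0,0,0],"twist": 0,"claw": 0},{"dp": [0,0,0],"twist": 0,"claw": 0}]}}

```text
time_s: 18.67
position: [573.7, 13.8, 22.5]
orientation: [0.125, 0.866, -0.291, 0.386]
wrist_force: [0.2, 0.1, -0.4]
grip_width: 43.5
gripper_force: 60.7
```

>>> {"name": "arm_command", "arguments": {"plan": [{"dp": [-0.0022,0,0.002],"twist": 0,"claw": 0},{"dp": [0,0,0],"twist": 0,"claw": 0},{"dp": [0,0,0],"twist": 0,"claw": 0}]}}

```text
time_s: 18.92
position: [573.7, 13.8, 19.6]
orientation: [0.125, 0.866, -0.291, 0.386]
wrist_force: [-0.1, -0.6, 0.2]
grip_width: 43.7
gripper_force: 60.7
```

>>> {"name": "arm_command", "arguments": {"plan": [{"dp": [-0.0018,0,0.0017],"twist": 0,"claw": 0},{"dp": [0,0,0],"twist": 0,"claw": 0},{"dp": [0,0,0],"twist": 0,"claw": 0}]}}

```text
time_s: 19.17
position: [573.7, 13.8, 17.1]
orientation: [0.125, 0.866, -0.291, 0.386]
wrist_force: [-0.3, 0.6, 0.2]
grip_width: 43.3
gripper_force: 60.7
```

>>> {"name": "arm_command", "arguments": {"plan": [{"dp": [-0.0015,0,0.0013],"twist": 0,"claw": 0},{"dp": [0,0,0],"twist": 0,"claw": 0},{"dp": [0,0,0],"twist": 0,"claw": 0}]}}

```text
time_s: 19.42
position: [573.8, 13.8, 15.2]
orientation: [0.125, 0.866, -0.291, 0.386]
wrist_force: [0.2, 0.5, -0.5]
grip_width: 43.7
gripper_force: 60.7
```

```bash
python3 - <<'E'
from h import *
s=r.state();print(s['wrist_force'],s['moment'],s['position'])
d=cam("scene");P=proj(d,(560,22,30))[0];u,v=int(P[0]),int(P[1]);print(u,v)
a=d["img"][v-30:v+30,u-40:u+40,::-1]
w=cam("wrist")["img"][:,:,::-1];cv2.imwrite("pics/s5.png",np.hstack([cv2.resize(a,(400,300),interpolation=cv2.INTER_CUBIC),cv2.resize(w,(400,300))]))
E
```

```text
[ 0.23152648  0.49585128 -0.49686072] [ 0.48177908  0.65514317 -0.03444246] [573.763886    13.81681905  15.1633619 ]
220 190
```

View pics/s5.png

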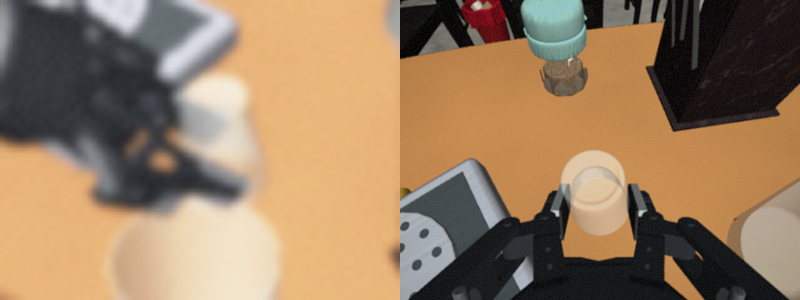

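>>> {"name": "arm_command", "arguments": {"plan": [{"dp": [-0.0015,0,0.0013],"twist": 0,"claw": 0},{"dp": [0,0,0],"twist": 0,"claw": 0},{"dp": [0,0,0],"twist": 0,"claw": 0}]}}

```text
time_s: 19.77
position: [573.7, 13.8, 13.1]
orientation: [0.125, 0.866, -0.291, 0.386]
wrist_force: [0.1, -0.8, -0.5]
grip_width: 43.6
gripper_force: 60.7
```

>>> {"name": "arm_command", "arguments": {"plan": [{"dp": [-0.0011,0,0.001],"twist": 0,"claw": 0},{"dp": [0,0,0],"twist": 0,"claw": 0},{"dp": [0,0,0],"twist": 0,"claw": 0}]}}

```text
time_s: 20.02
position: [574.2, 13.7, 12.5]
orientation: [0.125, 0.866, -0.291, 0.387]
wrist_force: [-1.8, -0.6, 4.5]
grip_width: 43.8
gripper_force: 61.1
```

>>> {"name": "arm_command", "arguments": {"plan": [{"dp": [0,0,0],"twist": 0,"claw": 0.62},{"dp": [0,0,0],"twist": 0,"claw": 0.62},{"dp": [0,0,0],"twist": 0,"claw": 0.62},{"dp": [0,0,0],"twist": 0,"claw": 0.62},{"dp": [0,0,0],"twist": 0,"claw": 0.62}]}}

```text
time_s: 20.43
position: [573.8, 13.9, 11.7]
orientation: [0.125, 0.866, -0.291, 0.386]
wrist_force: [0.3, -0.1, -0.1]
grip_width: 53.0
gripper_force: 0.0
```

```bash
python3 st.py; python3 - <<'E'
from h import *
d=cam("wrist");cv2.imwrite("pics/w6.png",d["img"][:,:,::-1])
s=r.state();M=Rq(s['orientation']).as_matrix()
t=r.trace("wrist","tea_glass")[0];print(t["p"],t["box"])
for k,z in(("tea_glass",62),("glass_middle",31)):
    for m in r.mark_of("wrist",k)[:1]:
        print(k,m["p"],m["point"],onz(d,m["point"][::-1],z))
for c in[(569.5,16.9)]:
    th=np.linspace(0,2*np.pi,60)
    for R0,z in((18.5,62),(24.5,0)):
        P=proj(d,np.c_[c[0]+R0*np.cos(th),c[1]+R0*np.sin(th),0*th+z]);print(P.min(0).round(1),P.max(0).round(1))
E
```

```text
20.43 [ 0.183  0.649 -1.018 -0.744 -0.573 -2.507] [573.8  13.9  11.7] r 574.0 tilt 47.89 sum 37.1 z az -36.4
[[ 0.532 -0.6    0.597]
 [-0.408 -0.8   -0.441]
 [ 0.742 -0.009 -0.671]] [ 0.3 -0.1 -0.1] 52.97899985116895Traceback (most recent call last):
  File "<stdin>", line 4, in <module>
IndexError: list index out of range
```

View pics/w6.png

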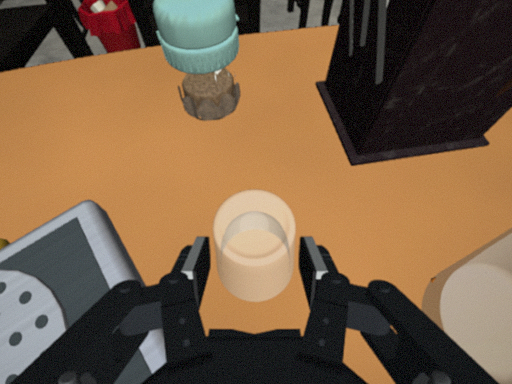

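Glass stands mouth down, centred at column ≈255; top disc spans columns 214–295 from row 190, bottom edge at row 302.

```bash
python3 - <<'E'
from h import *
from scipy.optimize import least_squares
d=cam("wrist");th=np.linspace(0,2*np.pi,120)
def ring(c,R0,z): return proj(d,np.c_[c[0]+R0*np.cos(th),c[1]+R0*np.sin(th),0*th+z])
def f(c):
    a=ring(c,18.5,62);b=ring(c,24.5,0)
    return [a[:,1].min()-190,b[:,1].max()-302,(a[:,0].min()+a[:,0].max())/2-254.5]
for c in((569.5,16.9),): print(f(c))
o=least_squares(f,(569.5,16.9));print(o.x,o.fun);c=o.x
a=ring(c,18.5,62);b=ring(c,24.5,0);print(a.min(0),a.max(0),b.min(0),b.max(0))
s=r.state();M=Rq(s['orientation']).as_matrix();print('mid in tool',M.T@(np.array([*c,31])-s['position']))
E
```

```text
[np.float64(-6.15179734985486), np.float64(-1.8141152663629327), np.float64(-0.07215756408206175)]
[567.71303787  18.20768803] [-2.0307561   2.12898653 -0.00697598]
[210.98060378 187.9692439 ] [298.00544427 269.15994868] [216.42730021 226.82255865] [294.12291232 304.12898653]
mid in tool [  9.30096445   0.02117718 -18.43625781]
```

>>> {"name": "arm_command", "arguments": {"plan": [{"dp": [0.0095,0,0.001],"twist": 0,"claw": 0.62},{"dp": [0,0,0],"twist": 0,"claw": 0.62},{"dp": [0,0,0],"twist": 0,"claw": 0},{"dp": [0,0,0],"twist": 0,"claw": 0},{"dp": [0,0,0],"twist": 0,"claw": 0},{"dp": [0,0,0],"twist": 0,"claw": 0},{"dp": [0,0,0],"twist": 0,"claw": 0},{"dp": [0,0,0],"twist": 0,"claw": 0}]}}

```text
time_s: 21.25
position: [580.5, 9.3, 19.5]
orientation: [0.125, 0.866, -0.291, 0.388]
wrist_force: [-0.1, 0.1, 4.6]
grip_width: 41.9
gripper_force: 59.8
```

```bash
python3 st.py; python3 - <<'E'
from h import *
import pickle
d=cam("wrist");cv2.imwrite("pics/w7.png",d["img"][:,:,::-1]);s=r.state();M=Rq(s['orientation']).as_matrix()
print(s['gripper_force'],'up 100:',M.T@[0,0,.1], M.T@[0,0,.001])
for k,z in(("tea_glass",62),("glass_middle",31)):
    for m in r.mark_of("wrist",k)[:1]: print(k,m["p"],m["point"],onz(d,m["point"][::-1],z))
D=pickle.load(open("cams.pkl","rb"))
# rinser: first-look points
T=D["top"];S=D["scene"]
print(tri([ray(T,(173.4,187.6)),ray(S,(189.9,155.5))]),tri([ray(T,(173.4,187.6)),ray(S,(191.5,157))]))
E
```

```text
21.25 [ 0.171  0.631 -1.009 -0.726 -0.567 -2.519] [580.5   9.3  19.5] r 581.0 tilt 48.07 sum 37.6 z az -36.4
[[ 0.53  -0.601  0.599]
 [-0.408 -0.799 -0.442]
 [ 0.744 -0.01  -0.668]] [-0.1  0.1  4.6] 41.936952538526164
59.82815231276618 up 100: [ 0.07438702 -0.00101442 -0.06682471] [ 7.43870220e-04 -1.01441730e-05 -6.68247104e-04]
tea_glass 0.68 [249.8, 252.7] [568.16027115  19.34743115  62.        ]
glass_middle 0.74 [263.3, 251.6] [570.52708257  18.90861921  31.        ]
[592.9294378 156.8738724  60.8314088] [595.03202108 156.65193941  53.85176015]
```

```bash
python3 - <<'E'
from h import *
import pickle
D=pickle.load(open("cams.pkl","rb"))
for n,seed in(("top",(177,190)),("scene",(194,168))):
    im=cv2.imread(f"pics/{n}0.png");h=cv2.cvtColor(im,cv2.COLOR_BGR2HSV)
    m=(h[:,:,1]<70).astype(np.uint8);m=cv2.morphologyEx(m,cv2.MORPH_CLOSE,np.ones((5,5)));m=cv2.morphologyEx(m,cv2.MORPH_OPEN,np.ones((3,3)))
    k,l,st,c=cv2.connectedComponentsWithStats(m);i=l[seed[1],seed[0]];print(n,i,st[i],c[i])
    cn=max(cv2.findContours((l==i).astype(np.uint8),cv2.RETR_EXTERNAL,cv2.CHAIN_APPROX_NONE)[0],key=len)
    # plate: bright
    hull=cv2.convexHull(cn)[:,0].astype(float)
    W=np.array([onz(D[n],p,28)[:2] for p in hull]).astype(np.float32)
    rc=cv2.minAreaRect(W);print('rect@28',rc,'case centroid',onz(D[n],c[i],28).round(1))
    c0,r0=map(int,c[i]);g=cv2.cvtColor(im,cv2.COLOR_BGR2GRAY)
    cv2.imwrite(f"pics/r_{n}.png",cv2.resize(im[r0-32:r0+32,c0-32:c0+32],(400,400),interpolation=cv2.INTER_CUBIC));print(c0-32,r0-32)
cv2.imwrite("pics/r_both.png",np.hstack([cv2.imread("pics/r_top.png"),cv2.imread("pics/r_scene.png")]))
E
```

```text
top 8 [ 156  169   46   45 2015] [178.1101737  191.01588089]
rect@28 ((588.7274780273438, 145.19241333007812), (133.84469604492188, 135.8303680419922), 0.7173007130622864) case centroid [588.3 145.8  28. ]
146 159
scene 42 [ 163  147   64   47 1747] [194.70234688 169.44991414]
rect@28 ((583.2611083984375, 138.59133911132812), (147.0318603515625, 147.4909210205078), 0.6444292068481445) case centroid [580.1 136.2  28. ]
162 137
```

View pics/r_both.png

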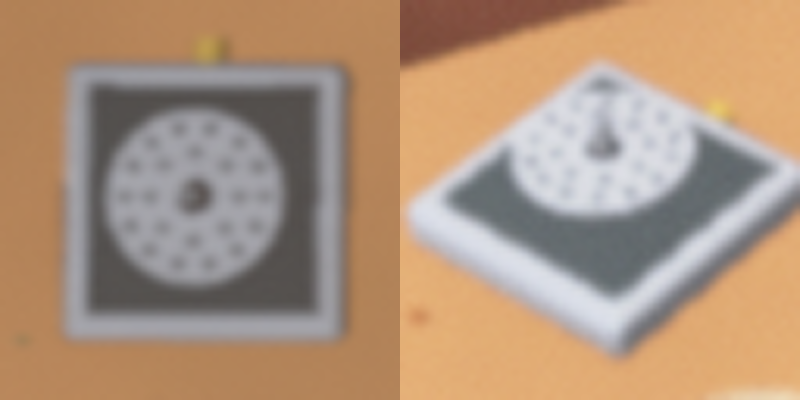

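>>> {"name": "arm_command", "arguments": {"plan": [{"dp": [0.0075,0,-0.0067],"twist": 0,"claw": 0},{"dp": [0.022,0,-0.02],"twist": 0,"claw": 0},{"dp": [0.03,0,-0.027],"twist": 0,"claw": 0},{"dp": [0.022,0,-0.02],"twist": 0,"claw": 0},{"dp": [0,0,0],"twist": 0,"claw": 0},{"dp": [0,0,0],"twist": 0,"claw": 0}]}}

```text
time_s: 21.9
position: [580.0, 9.2, 130.4]
orientation: [0.123, 0.866, -0.291, 0.388]
wrist_force: [-0.3, 0.3, -0.6]
grip_width: 41.8
gripper_force: 60.5
```

```bash
python3 - <<'E'
from h import *
import pickle
D=pickle.load(open("cams.pkl","rb"))
print(onz(D["top"],(176.8,190.0),50),onz(D["scene"],(194.0,160.1),50),tri([ray(D["top"],(176.8,190.0)),ray(D["scene"],(194,160.1))]))
d=cam("wrist")
for n in("wrist","top"):
  d=cam(n)
  for k,z in(("plate_top",50),("nozzle_tip",70),("rinser",0)):
    for m in r.mark_of(n,k)[:2]: print(n,k,round(m["p"],2),np.round(m["point"],1),onz(d,m["point"][::-1],z).round(1))
s=r.state();M=Rq(s['orientation']).as_matrix();print(M.round(3),s['position']-19*M[:,2])
E
python3 st.py
```

```text
[589.74341366 145.64955757  50.        ] [591.27876483 146.66554512  50.        ] [589.71900561 145.17297178  51.86732889]
top plate_top 0.65 [186.2 176.7] [601.1 146.2  50. ]
top nozzle_tip 0.66 [189.9 173.7] [588.4 150.9  70. ]
top nozzle_tip 0.48 [193.4 180.1] [578.4 132.   70. ]
top rinser 0.9 [190.5 179.2] [592.  147.7   0. ]
[[ 0.534 -0.6    0.596]
 [-0.408 -0.8   -0.441]
 [ 0.741 -0.007 -0.671]] [567.0236579   17.08957455 139.63625864]
22.35 [ 0.169  0.334 -0.961 -0.376 -0.564 -2.521] [578.3   8.7 126.9] r 578.0 tilt 47.82 sum 37.4 z az -36.5
[[ 0.534 -0.6    0.596]
 [-0.408 -0.8   -0.441]
 [ 0.741 -0.007 -0.671]] [-0.2  0.6 -1.3] 41.626740652486966
```

```bash
python3 - <<'E'
from h import *
go((602,137,127))
E
```

```text
(602, 137, 127) 4 rows dp [-0.0099, -0.0292, -0.0106]
```

>>> {"name": "arm_command", "arguments": {"plan": [{"dp": [-0.0099,-0.0292,-0.0106],"twist": 0,"claw": 0},{"dp": [-0.0099,-0.0292,-0.0106],"twist": 0,"claw": 0},{"dp": [-0.0099,-0.0292,-0.0106],"twist": 0,"claw": 0},{"dp": [-0.0099,-0.0292,-0.0106],"twist": 0,"claw": 0},{"dp": [0,0,0],"twist": 0,"claw": 0},{"dp": [0,0,0],"twist": 0,"claw": 0},{"dp": [0,0,0],"twist": 0,"claw": 0},{"dp": [0,0,0],"twist": 0,"claw": 0}]}}

```text
time_s: 23.02
position: [601.7, 135.8, 127.4]
orientation: [0.125, 0.866, -0.291, 0.386]
wrist_force: [-0.1, -0.3, -0.9]
grip_width: 41.2
gripper_force: 60.6
```

```bash
python3 st.py; python3 - <<'E'
from h import *
for n in("top","scene","wrist"):
  d=cam(n);cv2.imwrite(f"pics/f_{n}.png",d["img"][:,:,::-1])
  for k,z in(("tea_glass",170),("glass_middle",140),("glass_mouth",109),("plate_top",50),("nozzle_tip",70)):
    for m in r.mark_of(n,k)[:1]: print(n,k,round(m["p"],2),np.round(m["point"],1),onz(d,m["point"][::-1],z).round(1))
s=r.state();M=Rq(s['orientation']).as_matrix();print(s['position']-19*M[:,2]); go((602,137,s['position'][2]-10));print(M.T@[0,0,-.001])
E
```

```text
23.02 [ 0.423  0.428 -0.725 -0.077 -0.704 -2.256] [601.7 135.8 127.4] r 617.0 tilt 47.86 sum 28.3 z az -36.6
[[ 0.533 -0.601  0.596]
 [-0.408 -0.799 -0.442]
 [ 0.742 -0.007 -0.671]] [-0.1 -0.3 -0.9] 41.227592507248254
top tea_glass 0.72 [183.6 170.5] [597.9 140.1 170. ]
top glass_middle 0.63 [185.2 169.8] [596.1 148.1 140. ]
top glass_mouth 0.64 [186.3 167.6] [595.5 160.6 109. ]
top plate_top 0.51 [189.9 179.8] [590.2 136.8  50. ]
top nozzle_tip 0.67 [185.9 168.6] [600. 166.  70.]
scene tea_glass 0.7 [125.8 192.5] [596.5 141.4 170. ]
scene glass_middle 0.72 [137.1 192.3] [586.9 137.  140. ]
scene glass_mouth 0.49 [145.9 192.5] [585.9 139.5 109. ]
scene plate_top 0.63 [158.3 191.6] [592.8 157.5  50. ]
scene nozzle_tip 0.72 [154.4 193.4] [592.5 147.5  70. ]
wrist tea_glass 0.77 [246.  252.7] [592.  145.8 170. ]
wrist glass_middle 0.85 [262.7 254.5] [591.9 145.1 140. ]
wrist nozzle_tip 0.51 [142.  311.4] [671.2  12.5  70. ]
[591.22384683 145.50716325 140.8761329 ]
(602, 137, np.float64(118.13891049045856)) 1 rows dp [-0.0077, 0.0005, 0.0064]
[-7.41964568e-04  8.89186987e-06  6.70380127e-04]
```

>>> {"name": "arm_command", "arguments": {"plan": [{"dp": [-0.0074,0,0.0067],"twist": 0,"claw": 0},{"dp": [-0.0104,0,0.0094],"twist": 0,"claw": 0},{"dp": [-0.0089,0,0.008],"twist": 0,"claw": 0},{"dp": [-0.0059,0,0.0054],"twist": 0,"claw": 0},{"dp": [-0.0037,0,0.0034],"twist": 0,"claw": 0},{"dp": [0,0,0],"twist": 0,"claw": 0},{"dp": [0,0,0],"twist": 0,"claw": 0},{"dp": [0,0,0],"twist": 0,"claw": 0}]}}

```text
time_s: 24.58
position: [603.3, 137.5, 79.8]
orientation: [0.124, 0.866, -0.291, 0.387]
wrist_force: [-0.4, 0.0, -1.6]
grip_width: 41.6
gripper_force: 60.6
```

```bash
python3 st.py; python3 - <<'E'
from h import *
s=r.state();M=Rq(s['orientation']).as_matrix();print(s['position']-19*M[:,2]);print(M.T@[0,0,-.001],M.T@[-.001,0,0])
E
```

```text
24.58 [ 0.424  0.525 -0.752 -0.203 -0.704 -2.255] [603.3 137.5  79.8] r 619.0 tilt 47.94 sum 28.5 z az -36.4
[[ 0.531 -0.6    0.598]
 [-0.408 -0.8   -0.441]
 [ 0.742 -0.01  -0.67 ]] [-0.4  0.  -1.6] 41.61432521109251
[591.9783648  145.89205304  92.50632633]
[-7.42396022e-04  9.68484731e-06  6.69891297e-04] [-0.00053143  0.00060036 -0.00059763]
```

>>> {"name": "arm_command", "arguments": {"plan": [{"dp": [-0.0043,0.0007,0.0026],"twist": 0,"claw": 0},{"dp": [-0.003,0,0.0027],"twist": 0,"claw": 0},{"dp": [-0.0015,0,0.0013],"twist": 0,"claw": 0},{"dp": [0,0,0],"twist": 0,"claw": 0},{"dp": [0,0,0],"twist": 0,"claw": 0}]}}

```text
time_s: 25.0
position: [601.9, 137.6, 68.4]
orientation: [0.125, 0.866, -0.291, 0.387]
wrist_force: [-0.7, 0.6, 1.3]
grip_width: 41.4
gripper_force: 61.0
```

>>> {"name": "arm_command", "arguments": {"plan": [{"dp": [-0.0015,0,0.0013],"twist": 0,"claw": 0},{"dp": [0,0,0],"twist": 0,"claw": 0},{"dp": [0,0,0],"twist": 0,"claw": 0}]}}

```text
time_s: 25.25
position: [602.0, 137.5, 66.5]
orientation: [0.125, 0.866, -0.291, 0.387]
wrist_force: [-0.8, 1.1, 4.0]
grip_width: 41.6
gripper_force: 61.1
```

>>> {"name": "arm_command", "arguments": {"plan": [{"dp": [-0.0015,0,0.0013],"twist": 0,"claw": 0},{"dp": [0,0,0],"twist": 0,"claw": 0},{"dp": [0,0,0],"twist": 0,"claw": 0}]}}

```text
time_s: 25.5
position: [602.0, 137.6, 64.5]
orientation: [0.125, 0.866, -0.291, 0.387]
wrist_force: [-0.5, 0.3, 3.4]
grip_width: 42.3
gripper_force: 61.2
```

>>> {"name": "arm_command", "arguments": {"plan": [{"dp": [-0.0015,0,0.0013],"twist": 0,"claw": 0},{"dp": [0,0,0],"twist": 0,"claw": 0},{"dp": [-0.0013,0,0.0012],"twist": 0,"claw": 0},{"dp": [0,0,0],"twist": 0,"claw": 0},{"dp": [0,0,0],"twist": 0,"claw": 0},{"dp": [0,0,0],"twist": 0,"claw": 0}]}}

```text
time_s: 26.0
position: [602.1, 137.6, 60.9]
orientation: [0.125, 0.866, -0.291, 0.387]
wrist_force: [-1.1, -0.0, 6.8]
grip_width: 41.7
gripper_force: 61.5
```

>>> {"name": "arm_command", "arguments": {"plan": [{"dp": [0,0,0],"twist": 0,"claw": 0},{"dp": [0,0,0],"twist": 0,"claw": 0},{"dp": [0,0,0],"twist": 0,"claw": 0},{"dp": [0,0,0],"twist": 0,"claw": 0}]}}

```text
time_s: 26.33
position: [602.0, 137.6, 60.9]
orientation: [0.125, 0.866, -0.291, 0.387]
wrist_force: [-1.2, -0.1, 5.2]
grip_width: 41.5
gripper_force: 61.5
```

```bash
python3 st.py; python3 - <<'E'
from h import *
F=[]
for n in ("wrist","scene","top","wrist"):
  d=cam(n);F.append(r.state()['wrist_force'])
  cv2.imwrite(f"pics/h_{n}.png",d["img"][:,:,::-1])
  for k,z in(("tea_glass",104),("glass_middle",73),("plate_top",42)):
    for m in r.mark_of(n,k)[:1]: print(n,k,round(m["p"],2),np.round(m["point"],1),onz(d,m["point"][::-1],z).round(1));F.append(r.state()['wrist_force'])
print(np.mean(F,0),len(F),r.state()['position'],r.state()['time_s'])
E
```

```text
26.33 [ 0.426  0.564 -0.762 -0.251 -0.705 -2.253] [602.  137.6  60.9] r 618.0 tilt 47.96 sum 28.4 z az -36.4
[[ 0.531 -0.601  0.598]
 [-0.408 -0.8   -0.441]
 [ 0.743 -0.009 -0.67 ]] [-1.2 -0.1  5.2] 41.48052763815964
wrist tea_glass 0.64 [248.8 251.8] [590.3 147.7 104. ]
wrist glass_middle 0.74 [263.2 255.2] [590.9 145.6  73. ]
scene tea_glass 0.68 [144.3 194.3] [598.2 144.9 104. ]
scene glass_middle 0.68 [152.5 194.2] [597.4 148.7  73. ]
scene plate_top 0.78 [162.2 194.3] [591.4 146.6  42. ]
top tea_glass 0.47 [188.1 174.8] [591.1 141.2 104. ]
top glass_middle 0.72 [186.4 173.1] [598.4 152.3  73. ]
top plate_top 0.5 [188.6 179.4] [594.6 139.5  42. ]
wrist tea_glass 0.63 [248.3 251.2] [590.6 147.7 104. ]
wrist glass_middle 0.67 [263.1 252.5] [591.8 146.7  73. ]
[-0.93414592  0.45326753  5.14626638] 14 [602.00828087 137.54454664  60.93640421] 27.1333
```

>>> {"name": "arm_command", "arguments": {"plan": [{"dp": [-0.0002,0,0.0002],"twist": 0,"claw": 0},{"dp": [0,0,0],"twist": 0,"claw": 0},{"dp": [0,0,0],"twist": 0,"claw": 0},{"dp": [0,0,0],"twist": 0,"claw": 0},{"dp": [0,0,0],"twist": 0,"claw": 0},{"dp": [0,0,0],"twist": 0,"claw": 0},{"dp": [0,0,0],"twist": 0,"claw": 0},{"dp": [0,0,0],"twist": 0,"claw": 0}]}}

```text
time_s: 27.8
position: [602.0, 137.6, 60.7]
orientation: [0.125, 0.866, -0.291, 0.387]
wrist_force: [-0.6, 1.7, 4.5]
grip_width: 42.0
gripper_force: 61.5
```

>>> {"name": "arm_command", "arguments": {"plan": [{"dp": [0,0,0],"twist": 0,"claw": 0},{"dp": [0,0,0],"twist": 0,"claw": 0},{"dp": [0,0,0],"twist": 0,"claw": 0},{"dp": [0,0,0],"twist": 0,"claw": 0},{"dp": [0,0,0],"twist": 0,"claw": 0},{"dp": [0,0,0],"twist": 0,"claw": 0},{"dp": [0,0,0],"twist": 0,"claw": 0},{"dp": [0,0,0],"twist": 0,"claw": 0}]}}

```text
time_s: 28.47
position: [602.0, 137.6, 60.7]
orientation: [0.125, 0.866, -0.291, 0.387]
wrist_force: [-1.1, 0.9, 5.2]
grip_width: 41.5
gripper_force: 61.5
```

>>> {"name": "arm_command", "arguments": {"plan": [{"dp": [0,0,0],"twist": 0,"claw": 0},{"dp": [0,0,0],"twist": 0,"claw": 0},{"dp": [0,0,0],"twist": 0,"claw": 0},{"dp": [0,0,0],"twist": 0,"claw": 0},{"dp": [0,0,0],"twist": 0,"claw": 0},{"dp": [0,0,0],"twist": 0,"claw": 0},{"dp": [0,0,0],"twist": 0,"claw": 0},{"dp": [0,0,0],"twist": 0,"claw": 0}]}}

```text
time_s: 29.13
position: [602.0, 137.6, 60.7]
orientation: [0.125, 0.866, -0.291, 0.387]
wrist_force: [-1.5, -0.1, 5.6]
grip_width: 41.8
gripper_force: 61.5
```

>>> {"name": "arm_command", "arguments": {"plan": [{"dp": [0,0,0],"twist": 0,"claw": 0},{"dp": [0,0,0],"twist": 0,"claw": 0},{"dp": [0,0,0],"twist": 0,"claw": 0},{"dp": [0,0,0],"twist": 0,"claw": 0},{"dp": [0,0,0],"twist": 0,"claw": 0},{"dp": [0,0,0],"twist": 0,"claw": 0},{"dp": [0,0,0],"twist": 0,"claw": 0},{"dp": [0,0,0],"twist": 0,"claw": 0}]}}

```text
time_s: 29.8
position: [602.0, 137.6, 60.7]
orientation: [0.125, 0.866, -0.291, 0.387]
wrist_force: [-1.0, 0.2, 5.0]
grip_width: 41.7
gripper_force: 61.5
```

>>> {"name": "arm_command", "arguments": {"plan": [{"dp": [0,0,0],"twist": 0,"claw": 0},{"dp": [0,0,0],"twist": 0,"claw": 0},{"dp": [0,0,0],"twist": 0,"claw": 0},{"dp": [0,0,0],"twist": 0,"claw": 0},{"dp": [0,0,0],"twist": 0,"claw": 0},{"dp": [0,0,0],"twist": 0,"claw": 0},{"dp": [0,0,0],"twist": 0,"claw": 0},{"dp": [0,0,0],"twist": 0,"claw": 0}]}}

```text
time_s: 30.47
position: [602.1, 137.6, 60.7]
orientation: [0.125, 0.866, -0.291, 0.387]
wrist_force: [-1.5, 0.1, 4.3]
grip_width: 41.5
gripper_force: 61.5
```

```bash
python3 -c "
from plant import r
print(r.sign_off())"
```

```text
the job is handed in; nothing more can be done
None
```

The job is handed in at about 30 s of 48: the arm still holds the glass mouth down over the nozzle, the plate is pressed about 8 mm going by force and height, and it was held there for over 4 s. To square the glass up I stood it mouth down on the table once, let go and regripped.

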